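# Release the ratchet and bring the hold-down arm onto the plywood

## Task

On the green hold-down press, press the red pawl paddle down until the pawl flips over, free of the teeth, and stays there; only then push the raised arm down by its orange handle, past its teeth, until the black pad bears on the plywood panel. It is all done by pressing: nothing needs gripping, do not swing the arm up towards its top stop, do not lift or shift the panel, leave the other things on the bench where they are, and leave the pawl free and the arm down.

Things in the scene. Friction and masses are not known exactly. Their poses are not given: they have to be found in the camera images.
- press: Green steel base plate, 150 mm (its x) by 400 mm (its y), 12 mm thick, fixed to the bench; towards +y it carries a dark steel bed 120 x 120 mm, 20 mm thick, for the panel, and it carries the arm and the pawl. Origin on the bench under the arm's pivot, z up. The arm points along its +y, the pawl paddle lies at its -y end; both hinges are parallel to its x axis.
- pivot (a point): The arm's hinge point, 115 mm above the bench on the press; axes those of the press.
- hold_arm (a joint): Angle of the dark steel hold-down arm above level (rad). It starts between 0.62 and 0.86; 0 is level, with the pad flat on the panel; its top stop is at 1.1. A stiff hinge: it stays where it is left, and takes 3 to 8 N at the handle to push down once the pawl is free. While the pawl is in, teeth on the arm's steel wheel catch it at the next of 0.77, 0.57, 0.37, 0.17 rad below where it is and it goes no lower.
- handle (a point): Centre of the orange round handle, a crossbar 30 mm in diameter and 120 mm long along the press x axis, at the arm's end, 250 mm from pivot. It moves on a circle about pivot: at arm angle a it lies 250*cos(a) mm along the press +y from the pivot and 250*sin(a) mm above it. Axes turn with the arm.
- pad (a point): Centre of the underside of the black rubber pad (50 mm disc) under the arm, 140 mm out from the pivot; with the arm level it is 50 mm above the bench.
- pawl (a joint): Angle of the red pawl (rad): -0.16 to 0 while its hook is in the teeth (or rests on a tooth's flank or tip), 0.44 fully free (stop). An over-centre spring drives it towards whichever end is nearer, the middle being 0.14: pressing takes about 4 N on the paddle (up to about 15 N if the arm has been pushed hard against a tooth first), and once past the middle it snaps to 0.44 and stays free by itself.
- paddle (a point): Centre of the upper face of the red paddle of the pawl, 48 mm (press x) by 44 mm, 8 mm thick, on the press centre line. The pawl's hinge is parallel to the press x axis, at y = -72 mm in the press frame and 55 mm above the bench; this point is 87 mm from it, about 154 mm from the press origin along its -y, 72 to 85 mm above the bench while engaged. Pressed, it goes almost straight down (bulging at most 6 mm outwards) to 34 mm above the bench when fully free.
- panel: Loose plywood panel 90 x 90 x 18 mm lying on the dark steel bed of the press (bed top 32 mm above the bench), under the pad. Origin at the centre of its underside.
- tub: Bystander: white glue tub with blue lid, 68 mm diameter, 75 mm tall, closed. Origin under its centre.
- offcut: Bystander: light wood block 50 x 70 x 35 mm. Origin under its centre.
- pencil: Bystander: yellow pencil 170 x 8 x 8 mm, lying along its x. Origin under its centre.
- tape: Bystander: black and yellow tape measure 70 x 45 x 60 mm. Origin under its centre.
- earmuffs: Bystander: black and red ear defenders, about 170 x 170 mm, 84 mm tall. Origin on the bench between the cups.
- driver: Bystander: screwdriver lying on the bench along its x. Origin at its middle, on the bench.
Not all that is in view belongs to the job. Of the things that look like the panel, the largest one is meant.

How it is judged (in metres and radians):
On the way, in this order (a step that is already met when the one before it is completed fails the run):
1. the pawl is pressed free while the arm is still up (value of joint pawl above 0.36 rad and value of joint hold_arm above 0.5 rad), for 0.2 s.
2. the arm is pushed down past its teeth until the pad is on the panel (value of joint hold_arm below 0.014 rad and value of joint pawl above 0.36 rad), for 0.2 s.
At the end, for the whole second after the job is handed in: The arm is level within 0.014 rad, so that the pad bears on the panel (within 2 mm), the panel lies still under the pad (centres within 30 mm), and the pawl is left free (above 0.36 rad) (all of step 2 and value of joint hold_arm above -0.03 rad and horizontal distance between pad and panel below 0.03 m and linear speed of panel below 0.01 m/s); the robot touches nothing.
It fails at once if the arm is swung up towards its top stop (value of joint hold_arm above 0.93 rad).
It fails at once if the panel is shifted by more than 15 mm or lifted (distance of panel from where it was at the start of the episode above 0.015 m).
It fails at once if a bystander is moved by more than 20 mm (distance of any of tub, offcut, pencil, tape, earmuffs, driver from where it was at the start of the episode above 0.02 m).
It also fails if it takes over 51 s, if anything falls off the work surface, if the arm or the gripper's body presses on something with over 40 N, if the wrist force passes 120 N, or if a joint passes its speed limit or range.

## Robot

A 6-joint arm with a two-finger parallel gripper is mounted at the origin on the work surface. World frame = base frame: x ahead of the robot, y to its left, z up, the work surface at z = 0. Lengths are in mm, angles in rad, forces in N, time in s.
With the tool pointing down it reaches from about 275 to 1000 mm from the base axis. Payload 8.4 kg.
Tool frame: the origin (TCP) lies at the very end of the fingers, on their centre line; the grasp point (between the pads) lies 19 mm behind it; z points along the fingers, y is the direction in which the jaws open and shut (so a half turn about z gives the same grasp; the last joint's range is limited). The gripper opens to 85 mm and grips with 20 to 120 N. Pads are 22 mm wide; open, the fingers measure 114 mm over their backs; the gripper's body (76 mm by 85 mm) begins 54 mm behind the grasp point. The pads swing forward as they close: fully open they stand 13 mm farther back than shut.
Start: joints at [-1.143, 0.353, 1.633, -0, 1.155, -0.002], TCP at [260.429, -568.159, 231.281] pointing down, gripper open.
Joint ranges: [-2.63, 2.63], [-0.92, 2.1], [0.06, 2.66], [-1.3, 4.44], [0, 2.69], [-3.02, 3.02]. Speed limits (rad/s): [2.22, 2.22, 2.79, 3.14, 3.14, 3.14].

## Interface

Orientations are given as [roll, pitch, yaw] about the fixed x, y, z axes, in that order (R = Rz(yaw) Ry(pitch) Rx(roll)).
In Python, from rig import sense, grab_frame, get_calibration, sign_off, boxes_of, trace gives the robot as it stands.
- The arm moves only by the tool servo_tool, never from a script. Its argument "rows" is a list of rows, each a list of 3 entries, a list of its own where there are three numbers: the finger opening in mm, from 0 to 85.4, then the shift along the tool's x, y, z in mm, then the turn, a rotation vector about the tool's x, y, z in degrees. A call has 1 to 8 rows; each row shifts and turns the commanded pose from where the row before left it, along the tool's axes as they then stand; what a row does not reach is not made up. A row lasts 1/8 s, in which the tool goes at most 62.5 mm and 10.7 degrees, less where a joint would pass 70% of its speed; a pose out of reach is approached as far as the arm can. A call is refused whole if a number of a shift passes 62.5 or a number of a turn 10.7, either way. A call with a gripper value outside its range is refused whole. The fingers move at their own pace and stop on an object; "force" is the grip in N (left out, the last holds). Time passes only in rows, so rows that do not move let the fingers close. It gives the time, the measured TCP pose, the force and the opening at its end, in the units of the state.
- sense(): the state, without advancing time (a new reading comes with each control period).
- grab_frame(name): name is "scene" or "side" or "wrist"; returns the picture (420x560x3 uint8, blue, green, red); there is no depth.
- get_calibration(name): a dict with "intrinsics" (3x3 intrinsics, pixels), "world_to_cam" (4x4, takes a point from world to camera coordinates). Camera axes: x right, y down, z forward; pixel columns grow to the right and rows downward; lengths in mm; the calibration is good to about 2 mm. A picture is of the moment at which its call begins: read the wrist's pose just before it. get_calibration takes no time and is no camera call; for the wrist camera it gives the pose at the moment of the call.
- sign_off(): hands the job in, once; it reports no verdict.
Trained networks look in the newest picture that a camera, given by its name, has taken for a name from the list of things; names that differ only in an ending like _2 or _b are one class to them, and where a whole thing is asked for, a point or a joint stands for the part that bears it (a point fixed in the world has none). Each returns a list of dicts, best first, with "conf" (0 to 1); they miss things now and then, are a little off and sometimes report something else, mostly with a low value. They report only what shows in the picture. A call takes as long as a camera call. They do not tell look-alikes from the thing itself.
- boxes_of(camera, thing): "centre" ([x, y, z] in mm, in the coordinates of the camera as it stood for that picture, good to about 4 mm: the middle of the surface that is visible of it).
- trace(camera, thing): "mask" (420x560 bool, what is visible of it).
The state is a dict: "clock": time; "qpos": joint angles; "qvel": joint speeds; "joint_efforts": joint torques, N m; "eef_pos": TCP position; "tcp_rot": TCP orientation; "contact_force": force on the tool from outside, world axes, zero at the start; "wrist_torque": the same for the moment, N m; "opening": opening from 0.0 (shut) to 1.0 (fully open).
Only numpy, scipy, OpenCV 4.12 (cv2) and the standard library are available. Lean on these libraries where they do the work, as an engineer would, in place of code of your own. Each camera call takes 0.05 s, during which the arm holds its last target. There are 200 camera calls.

## Working session

There is one attempt and no reset: what is moved stays moved. The work goes in short steps, Python scripts to look and compute and a tool call to move; the robot and the scene stay as the last step left them, time stands still between calls to the robot, and variables do not carry over. Pictures are saved under pics/ and viewed, about 8 in all and at most 12, crops included, and the job is handed in when it is done.

Besides the shell and the picture viewer there is one more tool, called as name(argument=value, ...), one argument or row to a line, values as JSON. servo_tool: Moves the arm, as the interface text tells. Its arguments: {"type":"object","properties":{"rows":{"type":"array","items":{"type":"array"}},"force":{"type":"number"}},"required":["rows"]}

```bash
mkdir -p pics; cat > h.py <<'E'
import numpy as np,cv2
from rig import *
def c2w(cam,p):
    T=np.array(get_calibration(cam)["world_to_cam"]);return (np.linalg.inv(T)@np.r_[p,1])[:3]
def px(cam,P):
    c=get_calibration(cam);q=(np.array(c["world_to_cam"])@np.r_[P,1])[:3];u=np.array(c["intrinsics"])@q;return u[:2]/u[2]
E
python3 - <<'E'
from h import *
a=grab_frame("scene");b=grab_frame("side")
cv2.imwrite("pics/1.png",cv2.resize(a,(800,600)));cv2.imwrite("pics/2.png",cv2.resize(b,(800,600)))
for cam in("scene","side"):
  for t in("press","hold_arm","handle","pad","paddle","panel"):
    for d in boxes_of(cam,t)[:3]: print(cam,t,round(d["conf"],2),c2w(cam,d["centre"]).round(),px(cam,c2w(cam,d["centre"])).round())
s=sense();print(s["clock"],s["eef_pos"],s["tcp_rot"],s["contact_force"])
E
```

```text
scene press 0.71 [587.  22.  31.] [268. 223.]
scene hold_arm 0.97 [579.  87. 175.] [287. 181.]
scene handle 0.65 [581.  89. 185.] [288. 179.]
scene pad 0.84 [582.  92. 178.] [289. 181.]
scene paddle 0.58 [ 555. -108.   83.] [224. 218.]
scene panel 0.89 [752. 210.  13.] [347. 245.]
scene panel 0.88 [607. 159.  53.] [310. 209.]
scene panel 0.58 [656. 360.   9.] [371. 209.]
side press 0.91 [551.  42.  32.] [281. 223.]
side hold_arm 0.56 [567.  86. 180.] [267. 192.]
side handle 0.71 [568.  83. 175.] [267. 192.]
side pad 0.83 [567.  87. 179.] [267. 192.]
side paddle 0.61 [ 548. -110.   79.] [310. 186.]
side paddle 0.34 [469. 495.  58.] [201. 329.]
side panel 0.78 [747. 213.   7.] [198. 234.]
side panel 0.68 [650. 371.  11.] [185. 279.]
0.7 [ 260.45183309 -568.16430437  231.29842213] [ 3.14157885e+00 -2.91052553e-05  4.29799339e-01] [-0.05302753  0.74973621  0.54457803]
```

View pics/1.png

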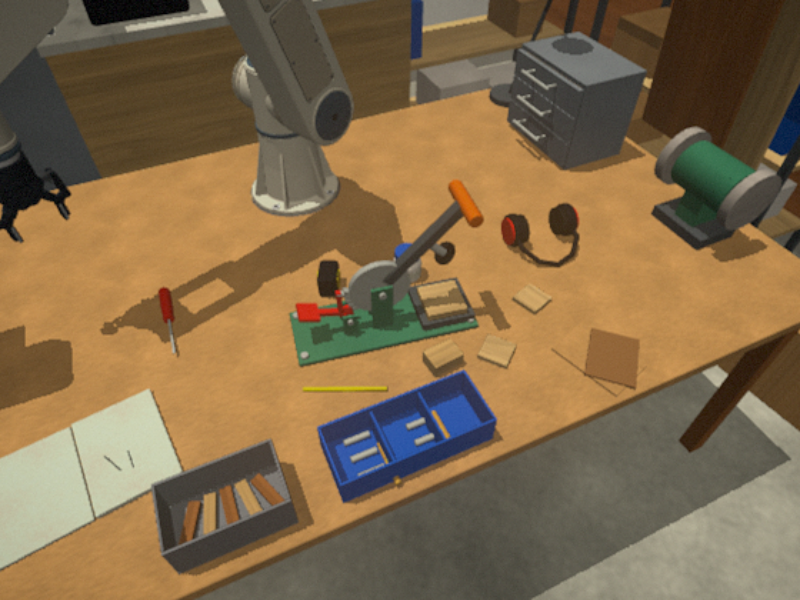

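View pics/2.png

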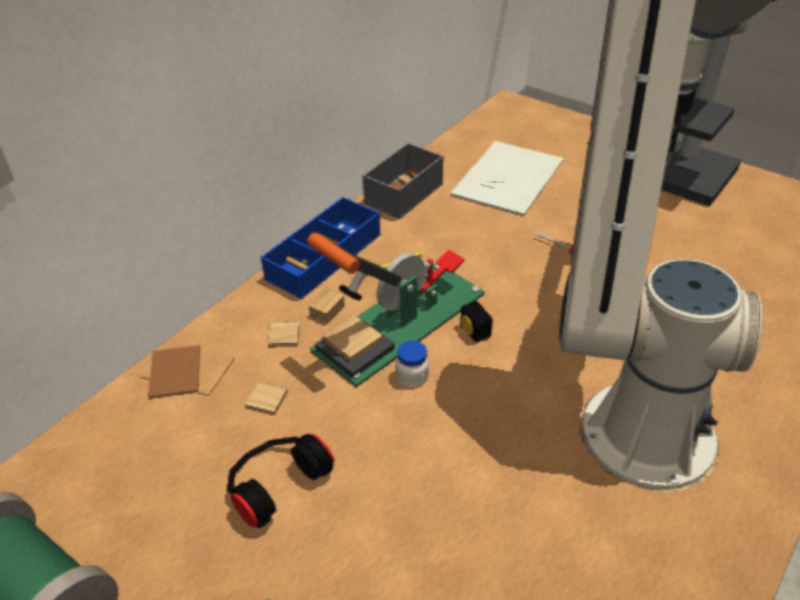

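The scene view shows the red paddle at (308,312), the orange handle at (465,202) and the panel on the dark bed at (443,300). In the side view the handle is at (332,252) and the paddle at (447,264). The panel look-alikes lie loose on the bench at scene (532,298), (497,350) and (612,357); the one meant is on the bed. Next I fit the press pose from the colour outlines.

```bash
cat > fit.py <<'E'
from h import *
from scipy.optimize import least_squares
cal={c:get_calibration(c) for c in("scene","side")}
def proj(c,P):
    K=np.array(cal[c]["intrinsics"]);T=np.array(cal[c]["world_to_cam"]);q=(P@T[:3,:3].T+T[:3,3])@K.T;return q[:,:2]/q[:,2:]
ext=lambda p:np.r_[p.min(0),p.max(0),[(p@d).min() for d in([1,1],[1,-1])],[(p@d).max() for d in([1,1],[1,-1])]]
t=np.linspace(0,2*np.pi,24)
def hnd(v):
    x,y,w,a=v[:4];L=np.array([[sx,250*np.cos(a)+15*np.cos(k),115+250*np.sin(a)+15*np.sin(k)] for sx in(-60,60) for k in t]);return W(v,L)
def W(v,L):
    c,s=np.cos(v[2]),np.sin(v[2]);return L@np.array([[c,s,0],[-s,c,0],[0,0,1]])+[v[0],v[1],0]
def plate(v): return W(v,np.array([[sx*75,v[4]+sy*200,z] for sx in(-1,1) for sy in(-1,1) for z in(0,12)]))
def paddle(v,b=0):
    # top-face corners; b pawl tilt approx from height
    return W(v,np.array([[sx*24,-154+sy*22,78] for sx in(-1,1) for sy in(-1,1)]))
def blob(img,lo,hi,seed):
    m=cv2.inRange(cv2.cvtColor(img,cv2.COLOR_BGR2HSV),lo,hi);n,l,st,ce=cv2.connectedComponentsWithStats(m)
    i=min((i for i in range(1,n) if st[i,4]>40),key=lambda i:np.hypot(*(ce[i]-seed)));ys,xs=np.where(l==i);return np.c_[xs,ys].astype(float)
E
python3 - <<'E'
from fit import *
A={"scene":cv2.resize(cv2.imread("pics/1.png"),(560,420)),"side":cv2.resize(cv2.imread("pics/2.png"),(560,420))}
H={"scene":(326,141),"side":(232,176)};G={"scene":(265,230),"side":(290,220)}
ob={}
for c in A:
    ob[c]=(ext(blob(A[c],(5,170,90),(14,255,255),H[c])),ext(blob(A[c],(50,80,30),(85,255,255),G[c])))
    print(c,[o.round() for o in ob[c]])
def res(v):
    r=[]
    for c in A:
        e=ext(proj(c,hnd(v)))-ob[c][0];r+=list(e)
        g=ext(proj(c,plate(v)))-ob[c][1];r+=list(g)
    return np.array(r)
s=least_squares(res,[585,20,-.2,.7,0],loss="soft_l1",x_scale=[10,10,.1,.1,10]);print(s.x.round(3));print(s.fun.round(1))
v=s.x;np.save("v.npy",v)
for n,L in dict(handle=[0,250*np.cos(v[3]),115+250*np.sin(v[3])],paddle=[0,-154,78],panel=[0,140,50]).items(): print(n,W(v,np.array([L]))[0].round(1))
for c in A:
    I=A[c].copy();I=cv2.resize(I,None,fx=4,fy=4)
    for P in(hnd(v),plate(v),paddle(v)):
        h=cv2.convexHull((proj(c,P)*4+2).astype(np.int32));cv2.polylines(I,[h],True,(255,255,0),1)
    u=(np.array(G[c])*4).astype(int);cv2.imwrite(f"pics/o_{c}.png",cv2.resize(I[u[1]-440:u[1]+240,u[0]-340:u[0]+340],(400,400)))
cv2.imwrite("pics/3.png",np.hstack([cv2.imread(f"pics/o_{c}.png") for c in A]))
E
```

```text
scene [array([314., 125., 337., 158., 442., 172., 492., 195.]), array([204., 206., 333., 254., 427., -44., 559., 107.])]
side [array([216., 163., 250., 190., 382.,  46., 437.,  68.]), array([219., 191., 337., 268., 462., -27., 542., 133.])]
[ 5.6798e+02  2.2169e+01 -1.4200e-01  8.0400e-01  2.8820e+00]
[ -1.9  -1.1   1.5   0.8  -2.2  -1.2   1.1   1.1  -3.  -12.3   1.4   3.5
  -7.2  -4.4   3.3  16.9  -1.8  -0.7   2.7   2.   -1.4  -2.6   3.3   1.6
  -2.4  -8.5   2.2   3.4  -2.4  -1.7   2.2   3.7]
handle [592.5 193.8 295.1]
paddle [ 546.2 -130.3   78. ]
panel [587.7 160.8  50. ]
```

View pics/3.png

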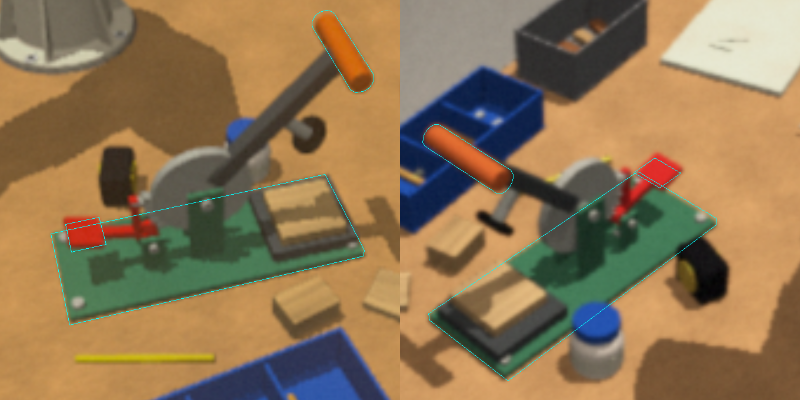

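The overlay fits the handle, plate and bed well. The paddle appears about 5 to 10 mm beyond or above its nominal spot. Moving above the paddle now.

servo_tool(
  rows=[
    [0,[49,-30,0],[0,0,0]],
    [0,[49,-30,0],[0,0,0]],
    [0,[49,-30,0],[0,0,0]],
    [0,[49,-30,0],[0,0,0]],
    [0,[49,-30,0],[0,0,0]],
    [0,[49,-30,0],[0,0,0]],
    [0,[49,-30,0],[0,0,0]],
    [0,[49,-30,0],[0,0,0]],
  ],
  force=60,
)

```text
clock: 1.7
eef_pos: [517.7, -185.0, 231.6]
tcp_rot: [3.141, -0.0, 0.43]
contact_force: [0.8, -0.9, -0.2]
opening: 0.002
```

servo_tool(
  rows=[
    [0,[45,-30,0],[0,0,0]],
    [0,[0,0,0],[0,0,8.2]],
    [0,[0,0,0],[0,0,8.2]],
    [0,[0,0,0],[0,0,8.2]],
    [0,[0,0,0],[0,0,8.1]],
    [0,[0,0,0],[0,0,0]],
  ],
)

```text
clock: 2.45
eef_pos: [545.2, -140.6, 231.3]
tcp_rot: [3.142, -0.0, -0.14]
contact_force: [0.8, 0.4, -0.2]
opening: 0.0
```

```bash
python3 - <<'E'
from fit import *
s=sense();print(s["clock"],s["eef_pos"].round(1) if hasattr(s["eef_pos"],'round') else s["eef_pos"],s["tcp_rot"],s["contact_force"],s["opening"])
I=grab_frame("wrist");v=np.load("v.npy");J=cv2.resize(I,(640,480))
for z in(72,85):
  for P in W(v,np.array([[0,-154,z],[0,0,12],[0,-72,55]])): cv2.circle(J,tuple((px("wrist",P)*640/560).astype(int)),4,(255,255,0),1)
p=px("wrist",s["eef_pos"])*640/560;print(p)
cv2.imwrite("pics/4.png",J)
for d in boxes_of("wrist","paddle")[:2]: print(d["conf"],c2w("wrist",d["centre"]).round(1),px("wrist",c2w("wrist",d["centre"])))
E
```

```text
2.45 [ 545.2 -140.6  231.3] [ 3.14158333e+00 -6.60340804e-05 -1.39959903e-01] [ 0.79056879  0.36561402 -0.16276075] 0.0002766607585993249
[319.85760253 309.43980375]
0.88 [ 548.2 -115.8   82.3] [248.9785184  189.85032694]
```

View pics/4.png

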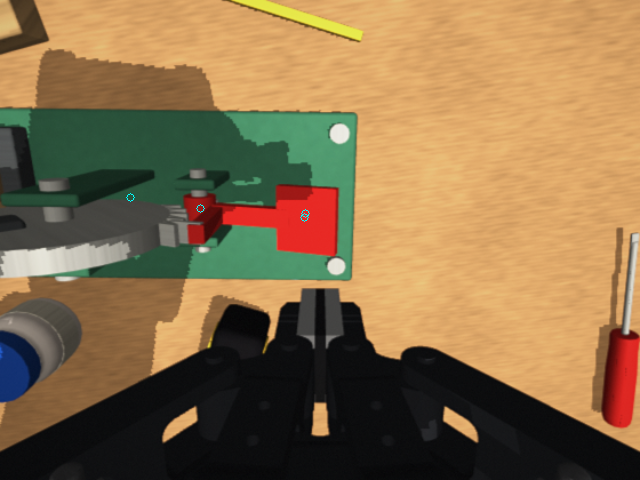

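The closed fingers are over the outer part of the paddle. Its centre appears at (307,219), within 3 mm of the prediction at (304,215), so I press down.

servo_tool(
  rows=[
    [0,[-3,-6,30],[0,0,0]],
    [0,[0,0,50],[0,0,0]],
    [0,[0,0,50],[0,0,0]],
    [0,[0,0,12],[0,0,0]],
    [0,[0,0,12],[0,0,0]],
    [0,[0,0,12],[0,0,0]],
    [0,[0,0,12],[0,0,0]],
    [0,[0,0,10],[0,0,0]],
  ],
)

```text
clock: 3.55
eef_pos: [543.9, -134.4, 43.2]
tcp_rot: [-3.142, -0.002, -0.141]
contact_force: [3.1, 2.6, 9.0]
opening: 0.003
```

servo_tool(
  rows=[
    [0,[0,0,2],[0,0,0]],
    [0,[0,0,0],[0,0,0]],
    [0,[0,0,0],[0,0,0]],
  ],
)

```text
clock: 3.92
eef_pos: [544.8, -134.3, 41.9]
tcp_rot: [-3.141, -0.003, -0.141]
contact_force: [5.5, 2.1, 4.2]
opening: -0.001
```

```bash
python3 - <<'E'
from fit import *
s=sense();print(s["clock"],s["eef_pos"].round(1),s["contact_force"])
I=grab_frame("scene");K=grab_frame("side")
cv2.imwrite("pics/5.png",np.hstack([cv2.resize(I[110:270,190:350],(400,400)),cv2.resize(K[110:270,210:370],(400,400))]))
E
```

```text
3.925 [ 544.8 -134.3   41.9] [5.45513369 2.12998134 4.19426037]
```

View pics/5.png

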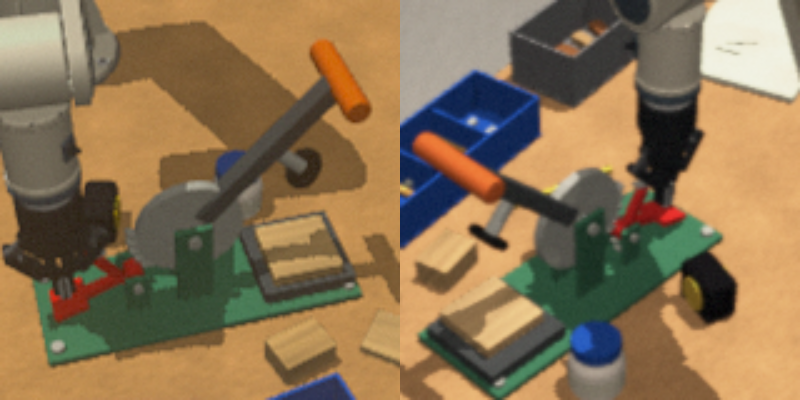

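The pawl has flipped: the paddle lies down and its hook is clear of the wheel in both crops. I lift straight up, check again, then go over the handle.

servo_tool(
  rows=[
    [0,[0,0,-30],[0,0,0]],
    [0,[0,0,-50],[0,0,0]],
    [0,[0,0,-58],[0,0,0]],
    [0,[0,0,-58],[0,0,0]],
    [0,[0,0,-58],[0,0,0]],
    [0,[0,0,-55],[0,0,0]],
    [0,[0,0,0],[0,0,0]],
  ],
)

```text
clock: 4.9
eef_pos: [544.6, -134.8, 354.7]
tcp_rot: [3.141, -0.007, -0.141]
contact_force: [-0.3, -0.4, -0.4]
opening: 0.0
```

servo_tool(
  rows=[
    [0,[0,-55,0],[0,0,0]],
    [0,[0,-55,0],[0,0,0]],
    [0,[0,-55,0],[0,0,0]],
    [0,[0,-55,0],[0,0,0]],
    [0,[0,-55,0],[0,0,0]],
    [0,[0,-55,0],[0,0,0]],
    [0,[0,0,0],[0,0,0]],
  ],
)

```text
clock: 5.78
eef_pos: [588.6, 195.7, 347.9]
tcp_rot: [3.141, 0.003, -0.137]
contact_force: [-0.2, -0.2, 0.7]
opening: -0.0
```

```bash
python3 - <<'E'
from fit import *
s=sense();print(s["clock"],s["eef_pos"].round(1),s["tcp_rot"],s["contact_force"])
v=np.load("v.npy");d=s["eef_pos"]-[v[0],v[1],0];c,n=np.cos(v[2]),np.sin(v[2]);print("press xyz",c*d[0]+n*d[1],-n*d[0]+c*d[1],d[2])
print("handle yz",250*np.cos(v[3]),115+250*np.sin(v[3]))
I=grab_frame("scene");K=grab_frame("wrist")
for t in range(1): 
  q=px("wrist",W(v,np.array([[0,250*np.cos(v[3]),130+250*np.sin(v[3])]]))[0]);cv2.circle(K,tuple(q.astype(int)),4,(255,255,0),1)
cv2.imwrite("pics/6.png",np.hstack([cv2.resize(I[90:270,180:360],(400,400)),cv2.resize(K,(400,300),interpolation=cv2.INTER_AREA)[:, :].copy() if 0 else cv2.copyMakeBorder(cv2.resize(K,(400,300)),0,100,0,0,cv2.BORDER_CONSTANT)]))
E
```

```text
5.775 [588.6 195.7 347.9] [ 3.14084871e+00  3.11635571e-03 -1.36958613e-01] [-0.24866087 -0.23247501  0.70774912]
press xyz -4.071849464346236 174.66908582458794 347.8794476170794
handle yz 173.4000355333792 295.090054353434
```

View pics/6.png

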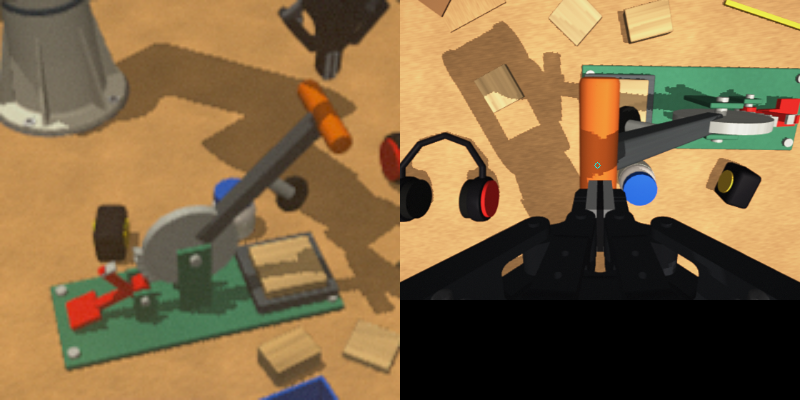

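The scene crop shows the pawl still free at (85,308). In the wrist view the handle lies under the tool, with its middle about 10 mm further along press +x. I now push it down along its arc.

servo_tool(
  rows=[
    [0,[8,3,20],[0,0,0]],
    [0,[0,0,14],[0,0,0]],
    [0,[0,-9,11],[0,0,0]],
    [0,[0,-9,10],[0,0,0]],
    [0,[0,-8,10],[0,0,0]],
    [0,[0,-7,10],[0,0,0]],
    [0,[0,-7,10],[0,0,0]],
    [0,[0,-6,11],[0,0,0]],
  ],
)

```text
clock: 6.88
eef_pos: [604.5, 236.7, 255.3]
tcp_rot: [-3.137, -0.003, -0.14]
contact_force: [-0.2, 5.1, 10.2]
opening: 0.002
```

```bash
python3 - <<'E'
from fit import *
s=sense();v=np.load("v.npy");d=s["eef_pos"]-[v[0],v[1],0];c,n=np.cos(v[2]),np.sin(v[2]);print(s["clock"],"press xyz",c*d[0]+n*d[1],-n*d[0]+c*d[1],d[2],s["contact_force"])
I=grab_frame("scene");K=grab_frame("side")
cv2.imwrite("pics/7.png",np.hstack([cv2.resize(I[90:270,180:360],(400,400)),cv2.resize(K[100:280,190:370],(400,400))]))
E
```

```text
6.875 press xyz 5.822821405052391 217.5655831146459 255.2992126863914 [-0.24617546  5.05791511 10.19581   ]
```

View pics/7.png

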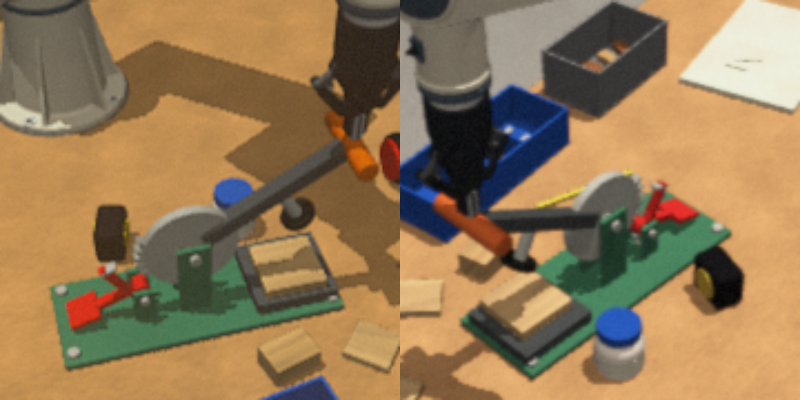

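The handle is going down with about 10 N and the pawl is still free. I continue along the arc.

servo_tool(
  rows=[
    [0,[0,-6,11],[0,0,0]],
    [0,[0,-5,12],[0,0,0]],
    [0,[0,-5,11],[0,0,0]],
    [0,[0,-4,12],[0,0,0]],
    [0,[0,-3,12],[0,0,0]],
    [0,[0,-3,12],[0,0,0]],
    [0,[0,-2,12],[0,0,0]],
    [0,[0,-2,13],[0,0,0]],
  ],
)

```text
clock: 7.98
eef_pos: [608.5, 265.8, 159.8]
tcp_rot: [-3.138, -0.002, -0.141]
contact_force: [1.3, 3.4, 5.4]
opening: -0.005
```

servo_tool(
  rows=[
    [0,[0,-1,8],[0,0,0]],
    [0,[0,0,7],[0,0,0]],
    [0,[0,0,5],[0,0,0]],
    [0,[0,0,4],[0,0,0]],
    [0,[0,0,0],[0,0,0]],
  ],
)

```text
clock: 8.6
eef_pos: [607.5, 264.7, 134.9]
tcp_rot: [3.141, 0.0, -0.141]
contact_force: [0.4, 1.1, 1.9]
opening: 0.002
```

servo_tool(
  rows=[
    [0,[0,0,2],[0,0,0]],
    [0,[0,0,2],[0,0,0]],
    [0,[0,0,0],[0,0,0]],
  ],
)

```text
clock: 8.98
eef_pos: [607.6, 264.6, 131.1]
tcp_rot: [3.141, 0.0, -0.141]
contact_force: [-0.0, 2.7, 2.8]
opening: -0.001
```

servo_tool(
  rows=[
    [0,[0,0,1.5],[0,0,0]],
    [0,[0,0,0],[0,0,0]],
    [0,[0,0,0],[0,0,0]],
  ],
)

```text
clock: 9.35
eef_pos: [607.6, 264.6, 130.0]
tcp_rot: [-3.141, 0.0, -0.141]
contact_force: [-1.8, 2.5, 6.2]
opening: -0.0
```

servo_tool(
  rows=[
    [0,[0,0,1],[0,0,0]],
    [0,[0,0,1],[0,0,0]],
    [0,[0,0,0],[0,0,0]],
  ],
)

```text
clock: 9.72
eef_pos: [607.7, 264.8, 129.8]
tcp_rot: [-3.141, -0.0, -0.141]
contact_force: [-6.6, 0.6, 19.7]
opening: 0.001
```

servo_tool(
  rows=[
    [0,[0,0,1],[0,0,0]],
    [0,[0,0,0],[0,0,0]],
    [0,[0,0,0],[0,0,0]],
  ],
)

```text
clock: 10.1
eef_pos: [607.8, 264.9, 129.7]
tcp_rot: [-3.141, -0.001, -0.141]
contact_force: [-9.6, -1.2, 26.7]
opening: 0.002
```

At z = 129.7 mm the tool has stopped moving down while the force rises to 27 N. The pad bears on the panel, since a level arm puts the handle top at 130 mm. I lift off and check.

servo_tool(
  rows=[
    [0,[0,0,0],[0,0,0]],
    [0,[0,0,-5],[0,0,0]],
    [0,[0,0,-25],[0,0,0]],
    [0,[0,0,-50],[0,0,0]],
    [0,[0,0,-55],[0,0,0]],
    [0,[0,0,-40],[0,0,0]],
    [0,[0,0,0],[0,0,0]],
  ],
)

```text
clock: 10.98
eef_pos: [609.1, 264.6, 305.1]
tcp_rot: [-3.14, -0.005, -0.141]
contact_force: [0.4, 0.2, -0.3]
opening: 0.001
```

```bash
python3 - <<'E'
from fit import *
s=sense();print(s["clock"],s["eef_pos"].round(1),s["contact_force"])
v=np.load("v.npy");A={}
for c in("scene","side"): A[c]=grab_frame(c)
ob={c:ext(blob(A[c],(5,170,90),(14,255,255),proj(c,W(v,np.array([[0,250,115]])))[0])) for c in A}
for a in(-.03,0,.03):
  w=v.copy();w[3]=a;print(a,[(ext(proj(c,hnd(w)))-ob[c]).round(1) for c in A])
r=least_squares(lambda a:np.concatenate([ext(proj(c,hnd(np.r_[v[:3],a,0])))-ob[c] for c in A]),[0.],loss="soft_l1");print("arm",r.x)
cv2.imwrite("pics/8.png",np.hstack([cv2.resize(A["scene"][110:270,190:350],(400,400)),cv2.resize(A["side"][110:270,200:360],(400,400))]))
E
```

```text
10.975 [609.1 264.6 305.1] [ 0.35345498  0.18983731 -0.32783957]
-0.03 [array([-2.2,  0.3, -0. ,  2. , -0.5, -3. ,  1.2, -1.2]), array([-0.7,  1.3,  2.1,  3.7,  1.7, -3.9,  5.3, -0.3])]
0 [array([-2. , -1.5,  0.4,  0.2, -2. , -0.9, -0.1,  0.9]), array([-1.1, -0.6,  1.9,  1.8, -0.5, -2.4,  3.2,  1.4])]
0.03 [array([-1.8, -3.3,  0.7, -1.5, -3.6,  1.2, -1.5,  2.9]), array([-1.3, -2.5,  1.7, -0.1, -2.7, -0.8,  1.2,  3.1])]
arm [-0.00146158]
```

View pics/8.png

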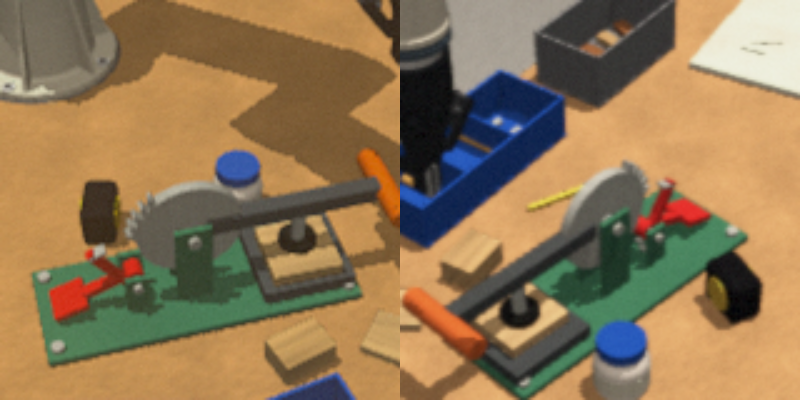

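The arm is level (fitted −0.001 rad), the pad is on the panel, the pawl is free, and the robot is clear at z = 305 mm. Handing in.

```bash
python3 -c "
from rig import *
print(sign_off())"
```

```text
the job is handed in; nothing more can be done
None
```

The job is handed in at about 11 s on the robot's clock. No verdict is reported.

- **What I did:** I pressed the red paddle down with closed fingers until the pawl flipped free, with the arm still up at about 0.80 rad. Then I pushed the orange handle down along its arc until it stopped with the tool tip at 129.7 mm and 27 N, where a level arm puts the handle top at 130 mm.
- **Last checks:**
  - The handle outlines in the two camera views put the arm at −0.001 rad. That fit has a few pixels of error.
  - The pad sits on the panel and the pawl is down and free.
  - The tape and tub look unmoved in the crops. I did not measure the panel's or the bystanders' positions before and after.
  - The robot was clear, with contact force near zero.
- **Disagreements:** The networks placed the paddle about 20 mm nearer the pivot than the outline fit, most likely because they report the middle of the whole pawl. The wrist picture agreed with the fit to within 3 mm. A 5 N sideways force showed while the paddle was held down; I did not trace it, and it was gone once I lifted.

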